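Empty the flip-lid cap caddy into the wash basket

ROBOT

A 6-joint arm with a two-finger parallel gripper is mounted at the origin on the work surface; the furniture and walls round the work are solid. World frame = base frame: x ahead of the robot, y to its left, z up, the work surface at z = 0. Lengths are in mm, angles in rad, forces in N, time in s.
With the tool pointing down it reaches from about 350 to 775 mm from the base axis. Payload 7.3 kg.
Tool frame: the origin (TCP) lies midway between the tips of the shut fingers; the grasp point (between the pads) lies 19 mm behind it; z points along the fingers, y is the line along which they close (so a half turn about z gives the same grasp; the last joint's range is limited). The gripper opens to 92 mm and grips with 3 to 60 N. Pads are 19 mm wide; open, the fingers measure 130 mm over their backs; the gripper's body (75 mm by 190 mm) begins 47 mm behind the grasp point.
Start: joints at [1.082, 0.342, 1.524, -0, 1.275, -0.146], TCP at [176.452, 494.479, 226.741] pointing down, gripper open.
Joint ranges: [-2.53, 2.53], [-0.77, 2.02], [0.04, 2.7], [-1, 4.14], [0.28, 2.66], [-3.11, 3.11]. Speed limits (rad/s): [2.57, 2.57, 3.14, 3.14, 3.14, 3.14].

INTERFACE

Orientations are given as [roll, pitch, yaw] about the fixed x, y, z axes, in that order (R = Rz(yaw) Ry(pitch) Rx(roll)).
In Python, from plant import * gives the robot as it stands.
- The arm moves only by the tool step_arm, never from a script. Its argument "deltas" is one flat list of numbers, 5 for each row, row after row: the shift along the world's x, y, z in mm, then the turn about the world's z in degrees, then the finger opening in mm, from 0 to 91.8. In form: [tx, ty, tz, turn, gripper, tx, ty, tz, turn, gripper, ...]. A call has exactly 10 rows; each row shifts and turns the commanded pose from where the row before left it; what a row does not reach is not made up. A row lasts 1/8 s, in which the tool goes at most 62.5 mm and 10.7 degrees, less where a joint would pass 70% of its speed; a pose out of reach is approached as far as the arm can. A call is refused whole if a number of a shift passes 62.5 or a number of a turn 10.7, either way. A call with a gripper value outside its range is refused whole. The fingers move at their own pace and stop on an object; the grip force is fixed at half the most. Time passes only in rows, so rows that do not move let the fingers close, or fill a call up. It gives the time, the measured TCP pose, the force, the opening and the grip force at its end, in the units of the state.
- get_obs(): the state, without advancing time (a new reading comes with each control period).
- capture(name): name is "side" or "top"; returns the picture (480x640x3 uint8, red, green, blue); there is no depth.
- camera_params(name): a dict with "mtx" (3x3 intrinsics, pixels), "k1" (the pictures are not rectified: a ray, as slopes to the right and down, at radius r is drawn at 1 + k1 r^2 times it, then the intrinsics apply), "rvec" (rotation vector, rad) and "tvec" (3), from world to camera coordinates, as OpenCV has them. Camera axes: x right, y down, z forward; pixel columns grow to the right and rows downward; lengths in mm; the calibration is good to about 2 mm. A picture is of the moment at which its call begins. camera_params takes no time and is no camera call.
- close_job(): hands the job in; it is judged then, once.
The state is a dict: "time": time; "joint_positions": joint angles; "dq": joint speeds; "tau": joint torques, N m; "tool_pos": TCP position; "tcp_rot": TCP orientation; "contact_force": force on the tool from outside, world axes, zero at the start; "moment": the same for the moment, N m; "grip_width": finger opening in mm; "finger_force": force on a finger pad.
Only numpy, scipy, OpenCV 4.12 (cv2) and the standard library are available. Lean on these libraries where they do the work, as an engineer would, in place of code of your own. Each camera call takes 0.05 s, during which the arm holds its last target. There are 200 camera calls.

TASK

Get all four used bottle caps ready for the washer. Lift the white flip-lid caddy by its blue handle out of its sloped stand and turn it mouth-down over the open wire basket so that its lid swings open by itself and the three caps inside fall into the basket; then put the caddy back in its stand, seated as it was found. Put the loose blue cap from the bench into the basket too, and finally shut the basket's lid fully, leaving the small brown bottles where they stand.

Things in the scene. Friction and masses are not known exactly. Their poses are not given: they have to be found in the camera images.
- caddy: White flip-lid caddy: square tube 140 mm long (own x: closed end -70, mouth +70), 76 mm wide (y), 76 mm high (z), walls 3 mm, about 0.3 kg with 3 loose caps inside. Origin: centre of its underside; +x points out of the mouth, +z from the underside to the blue handle. It starts in the stand, +x rising 35 degrees above level. Pick it up by the handle.
- caddy_handle (a point): Middle of the blue handle bar, at (0, 0, 118) mm in the caddy's frame. The bar runs along own x: 98 mm long, 18 mm wide (y), 18 mm high, on a post at each end (x = -42, +42); 33 mm of free space between the bar and the caddy's top face (z = 76). Pinch it here across own y.
- caddy_mouth (a point): Centre of the caddy's mouth, at (70, 0, 38) mm in the caddy's frame.
- caddy_lid (a joint): Grey lid over the mouth, 77 x 74 mm, free hinge (no catch) along the mouth's handle-side edge; 0 = shut, up to 1.6 rad = swung out. Gravity shuts it in the stand and lets it hang open when the mouth points down. Friction inside is 0.5 to 0.72: the caps slide out with the mouth about 40 degrees or more below level.
- stand: Grey sheet-metal stand, fixed, base 150 x 110 mm. Origin on the bench; +x (level) is the way the caddy's mouth points. Its plate rises 35 degrees towards +x; two side cheeks, 84 mm apart inside, rise 22 mm above it; a toe plate 31 mm high at the low end stops the caddy's closed end. The high end is open.
- stand_seat (a point): Where the middle of the caddy's underside (its origin) belongs when seated: 55 mm above the stand's origin, on the sloped plate. Behind the stand a clear extraction hood hangs over x 0.58 to 0.82, y 0.03 to 0.21, from z = 0.36 m up; a curtained wall runs along the left.
- basket: Stainless wire wash basket, fixed, outside 210 mm (own x) by 150 mm (y), inside 202 x 142 mm, rim 105 mm above the bench, inner floor at 12 mm. Origin: centre of its underside on the bench, z up. Its lid is hinged along the -y rim and starts open, standing up along that side.
- basket_hinge (a point): Middle of the basket lid's hinge line, at (0, -77, 105) mm in the basket's frame; the line runs along the basket's x. To the right of the basket an instrument door stands open: it fills x 0.43 to 0.62, y below -0.42, above z = 0.45 m; keep the gripper's body off it.
- basket_lid (a joint): Mesh lid, 210 mm along the hinge, reaching 152 mm from it (a wire grip, 60 mm wide, adds 16 mm at the middle of the free edge), 6 mm thick. 0 = shut, level, upper face 110 mm above the bench; 1.57 = upright, stop 1.9; starts at 1.58 to 1.78, leaning back. Stiff hinge: stays where left, needs 1 to 3 N at the free edge; push from its outer (-y) side, then press down.
- cap_blue: Blue screw cap, 53 mm across, 30 mm high, in the caddy, nearest its closed end. Origin: centre of its open underside.
- cap_orange: Orange screw cap, same size, in the caddy, in the middle.
- cap_white: White screw cap, same size, in the caddy, nearest the mouth.
- cap_stray: Blue screw cap, same size, lying top up on the bench, either between the stand and the basket or to the left of the stand. Origin: centre of its underside, on the bench.
- small_bottle_a: Small amber bottle, 46 mm across, 112 mm tall, upright on the bench behind the work. Origin at its foot.
- small_bottle_b: Small amber bottle with a black cap, 46 mm across, 98 mm tall, beside the stand. Origin at its foot.
- small_bottle_c: Another small amber bottle with a black cap, 46 mm across, 98 mm tall, at the left edge. Origin at its foot.

How it is judged:
By the outcome, as a careful person would: the job done as asked, in the order asked, and still so for the second after the job is handed in, with the robot touching nothing.
It also fails if it takes over 72 s, if anything falls off the work surface, if the arm or the gripper's body presses on something with over 40 N, if the wrist force passes 120 N, or if a joint passes its speed limit or range.

## Working session

There is one attempt and no reset: what is moved stays moved. The work goes in short steps, Python scripts to look and compute and a tool call to move; the robot and the scene stay as the last step left them, time stands still between calls to the robot, and variables do not carry over. Pictures are saved under pics/ and viewed, at most 10 in all, crops included, and the job is handed in when it is done.

Besides the shell and the picture viewer there is one more tool, called after ">>>" by a JSON object that holds its "op" and its "data". step_arm: Moves the arm, as the interface text tells. Its arguments: {"type":"object","properties":{"deltas":{"type":"array","items":{"type":"number"}}},"required":["deltas"]}

```bash
mkdir -p pics; ls; cat > h.py <<'E'
from plant import *
import numpy as np, cv2
def cam(n):
    p=camera_params(n); return np.array(p["mtx"],float),float(p["k1"]),cv2.Rodrigues(np.array(p["rvec"],float))[0],np.array(p["tvec"],float).ravel()
def proj(n,P):
    K,k,R,t=cam(n); c=np.atleast_2d(P)@R.T+t; s=c[:,:2]/c[:,2:]; s=s*(1+k*(s**2).sum(1,keepdims=True))
    return s*[K[0,0],K[1,1]]+K[:2,2]
def ray(n,uv):
    K,k,R,t=cam(n); d=(np.array(uv,float)-K[:2,2])/[K[0,0],K[1,1]]; s=d.copy()
    for _ in range(30): s=d/(1+k*(s@s))
    return -R.T@t, R.T@np.r_[s,1]
def atz(n,uv,z):
    o,d=ray(n,uv); return o+d*(z-o[2])/d[2]
def snap(n,name,box=None,scale=1):
    im=capture(n)
    if box: im=im[box[1]:box[3],box[0]:box[2]]
    im=cv2.resize(im,None,fx=scale,fy=scale,interpolation=cv2.INTER_CUBIC)
    cv2.imwrite("pics/"+name,im[:,:,::-1]); return im
E
python3 - <<'E'
from h import *
a=snap("top","t0.png");b=snap("side","s0.png")
o=get_obs();print(o)
for n in("top","side"):
    K,k,R,t=cam(n);print(n,K,k,-R.T@t,R[2])
E
```

```text
pics
{'time': 0.1, 'joint_positions': array([ 1.08196305e+00,  3.42644398e-01,  1.52489409e+00,  1.48301159e-05,
        1.27540243e+00, -1.45991752e-01]), 'dq': array([ 0.00073371, -0.00035713, -0.00069817, -0.00021174, -0.00051062,
        0.00063181]), 'tau': array([ 2.09146318e-03, -4.32000017e+01, -2.44696158e+01,  7.19683059e-02,
        5.25639486e-02, -7.08763309e-06]), 'tool_pos': array([176.29059936, 494.1441757 , 226.1285151 ]), 'tcp_rot': array([-3.14026080e+00, -2.10168016e-04,  2.79874666e+00]), 'contact_force': array([-0.07096549,  0.56950413, -0.12343443]), 'moment': array([0.00585762, 0.01737666, 0.03923371]), 'finger_force': 0.0, 'grip_width': 91.65514634668997}
top [[581.57639322   0.         322.73495227]
 [  0.         581.57639322 237.30683997]
 [  0.           0.           1.        ]] -0.12836046913851298 [ 427.13195475   68.76124978 1594.85644872] [ 0.05908301  0.00466978 -0.99824215]
side [[503.26708342   0.         317.0159492 ]
 [  0.         503.26708342 231.04677261]
 [  0.           0.           1.        ]] -0.06001703243443538 [-178.5907353  -334.35889462  932.23972395] [ 0.59830171  0.37114685 -0.71013032]
```

View pics/t0.png

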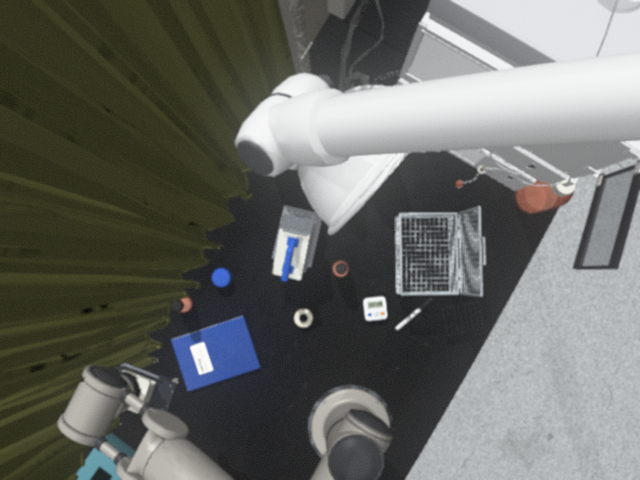

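View pics/s0.png

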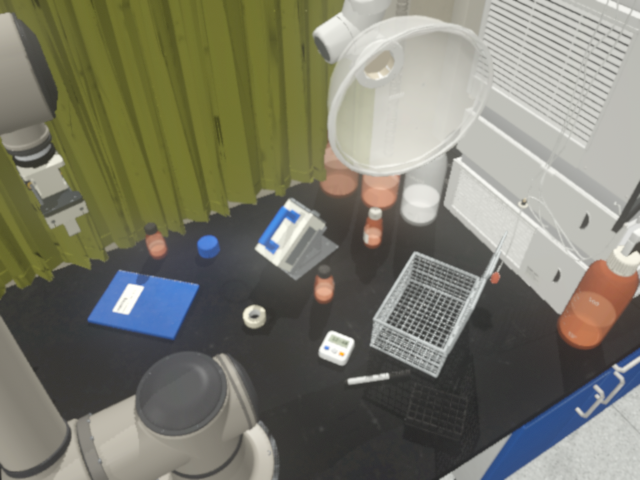

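```bash
python3 - <<'E'
import cv2,numpy as np
t=cv2.imread("pics/t0.png");s=cv2.imread("pics/s0.png")
a=cv2.resize(t[195:295,260:360],(600,600),interpolation=cv2.INTER_CUBIC)
b=cv2.resize(s[190:340,240:350],(440,600),interpolation=cv2.INTER_CUBIC)
cv2.imwrite("pics/c1.png",cv2.resize(np.hstack([a,b]),None,fx=.76,fy=.76,interpolation=cv2.INTER_AREA))
E
```

```text
(no output)
```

View pics/c1.png

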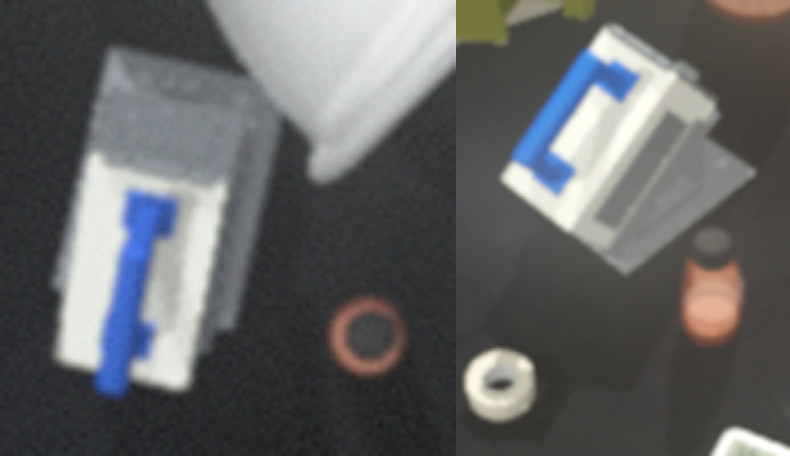

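```bash
cat > fit.py <<'E'
from h import *
from scipy.optimize import least_squares
T=lambda u,v:(260+u/4.56,195+v/4.56); S=lambda u,v:(240+(u-456)/3.04,190+v/3.04)
def cad(p,P,pitch=35):
    x,y,z,w=p; a=np.radians(pitch); P=np.atleast_2d(P).astype(float)
    Q=np.c_[P[:,0]*np.cos(a)-P[:,2]*np.sin(a),P[:,1],P[:,0]*np.sin(a)+P[:,2]*np.cos(a)]
    c,s=np.cos(w),np.sin(w); return np.c_[Q[:,0]*c-Q[:,1]*s+x,Q[:,0]*s+Q[:,1]*c+y,Q[:,2]+z]
ob=[("top",T(92,155),(70,38,76)),("top",T(228,185),(70,-38,76)),("top",T(188,388),(-70,-38,76)),("top",T(58,360),(-70,38,76)),
("side",S(502,180),(-70,38,76)),("side",S(577,232),(-70,-38,76)),("top",T(113,388),(-49,0,118))]
if __name__=="__main__":
    f=lambda p:np.concatenate([proj(n,cad(np.r_[p[:2],55,p[2]],P))[0]-uv for n,uv,P in ob])
    r=least_squares(f,[480,120,0],loss="soft_l1");p=r.x;print("stand",p[:2],np.degrees(p[2]));print(r.fun.reshape(-1,2).round(1))
    print("handle",cad(np.r_[p[:2],55,p[2]],[[0,0,118],[-30,0,118],[30,0,118],[70,0,38],[-70,0,0]]))
    print("stray",atz("top",(221,277.5),30),atz("side",(208,241),30))
    print("b",atz("top",(341.5,268),98), "c",atz("top",(183,304),98),"a",atz("side",(376,212),112))
    for uv in((397,213),(396,295),(456,296),(455,211)):print("rim",atz("top",uv,105))
    for uv in((416,256),(374,322),(443,352),(481,291)):print("rim s",atz("side",uv,105))
    print("lid grip",atz("top",(485,250),250))
    print("tape",atz("top",(303,318),0),"timer",atz("top",(375,308),0))
E
python3 fit.py
```

```text
stand [510.76947957 147.15772316] -11.676822765008751
[[-0.2  0.1]
 [-0.  -0.1]
 [ 0.3  0.3]
 [ 0.4  0.3]
 [ 0.4 -0.7]
 [-1.6 -0.9]
 [ 0.7  0.1]]
handle [[444.4881556  160.8559659  151.65994123]
 [420.42217067 165.82963999 134.45264814]
 [468.55414053 155.88229182 168.86723432]
 [545.57861126 139.96378214 126.27812823]
 [454.61551474 158.76296269  14.84964946]]
stray [409.34258536 349.92213499  30.        ] [411.56244336 351.04703911  30.        ]
b [436.97891155  26.99223147  98.        ] c [340.56451446 436.16654253  98.        ] a [639.78380427   7.36390408 112.        ]
rim [ 579.28309162 -115.25000339  105.        ]
rim [ 368.65032786 -112.6836248   105.        ]
rim [ 366.42430944 -267.67679917  105.        ]
rim [ 585.71224903 -266.22067496  105.        ]
rim s [ 565.27982454 -129.57753883  105.        ]
rim s [ 361.59151878 -129.37544913  105.        ]
rim s [ 368.04145287 -271.39238333  105.        ]
rim s [ 545.0605302  -285.41304013  105.        ]
lid grip [ 479.45583802 -303.97214834  250.        ]
tape [300.32666804 128.68087177   0.        ] timer [328.79450924 -67.97468821   0.        ]
```

```bash
python3 - <<'E'
import cv2,numpy as np
t=cv2.imread("pics/t0.png");s=cv2.imread("pics/s0.png")
a=cv2.resize(t[200:305,385:495],(440,420),interpolation=cv2.INTER_CUBIC)
b=cv2.resize(s[220:380,360:520],(360*420//360,420),interpolation=cv2.INTER_CUBIC)[:,:360]
cv2.imwrite("pics/c2.png",np.hstack([a,b]))
E
```

```text
(no output)
```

View pics/c2.png

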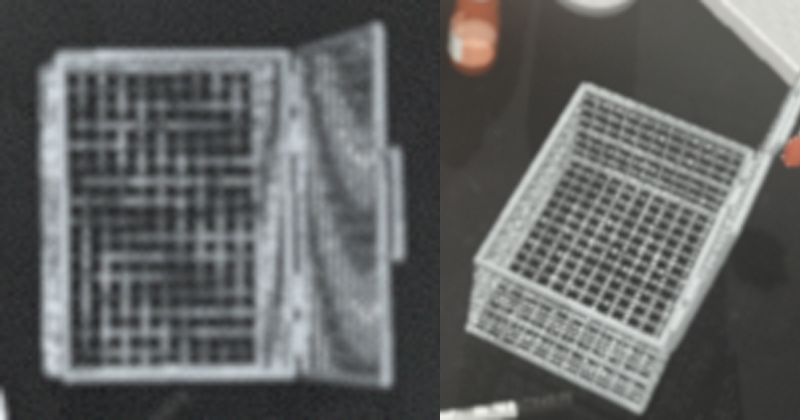

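```bash
python3 - <<'E'
from h import *
from scipy.optimize import least_squares
ob=[("top",(399,212.7),(105,75)),("top",(400.5,295.2),(-105,75)),("top",(460,295),(-105,-77)),("top",(458.5,212.5),(105,-77)),
("side",(415.2,252.6),(105,75)),("side",(374,319.5),(-105,75)),("side",(443.8,351.4),(-105,-75))]
def w(p,x,y,z):
    c,s=np.cos(p[2]),np.sin(p[2]);return [p[0]+c*x-s*y,p[1]+s*x+c*y,z]
f=lambda p:np.concatenate([proj(n,w(p,*P,105))[0]-uv for n,uv,P in ob])
r=least_squares(f,[475,-195,0],loss="soft_l1");p=r.x;print(p,np.degrees(p[2]));print(r.fun.reshape(-1,2).round(1))
# lid angle
for a in np.arange(1.5,1.95,.05):
    P=[w(p,s*105,-77+152*np.cos(a),105+152*np.sin(a)) for s in(1,-1)];print(round(a,2),proj("top",P).round(1).tolist())
E
```

```text
[ 4.74076947e+02 -1.98463256e+02  1.30060153e-02] 0.7451897837476746
[[ 0.7  0.8]
 [ 0.2  0. ]
 [-0.5 -0.4]
 [-0.5  0.7]
 [ 0.  -1.6]
 [-0.5 -0.8]
 [ 1.3  0.6]]
1.5 [[468.2, 206.7], [469.9, 297.2]]
1.55 [[471.4, 206.7], [473.2, 297.1]]
1.6 [[474.6, 206.7], [476.4, 297.1]]
1.65 [[477.8, 206.7], [479.6, 297.0]]
1.7 [[480.9, 206.7], [482.7, 297.0]]
1.75 [[483.9, 206.7], [485.8, 296.9]]
1.8 [[486.8, 206.8], [488.7, 296.8]]
1.85 [[489.7, 206.9], [491.6, 296.7]]
1.9 [[492.4, 207.0], [494.3, 296.7]]
```

>>> {"op": "step_arm", "data": {"deltas": [30,-37,0,0.9,91.8,30,-37,0,0.9,91.8,30,-37,0,0.9,91.8,30,-37,0,0.9,91.8,30,-37,0,0.9,91.8,30,-37,0,0.9,91.8,30,-37,0,0.9,91.8,30,-37,0,0.9,91.8,28,-37,0,0.7,91.8,0,0,0,0,91.8]}}

```text
time: 1.35
tool_pos: [445.8, 159.3, 226.3]
tcp_rot: [-3.141, -0.0, 2.932]
contact_force: [-1.0, -0.3, -0.1]
grip_width: 92.0
finger_force: 0.0
```

>>> {"op": "step_arm", "data": {"deltas": [-1.3,1.6,-30,0,91.8,0,0,-30,0.3,91.8,0,0,-20,0,91.8,0,0,-13,0,91.8,0,0,0,0,91.8,0,0,0,0,17,0,0,0,0,10,0,0,0,0,10,0,0,0,0,10,0,0,0,0,10]}}

```text
time: 2.6
tool_pos: [443.2, 163.1, 133.8]
tcp_rot: [3.141, 0.0, 2.942]
contact_force: [-0.7, -0.3, -0.0]
grip_width: 46.3
finger_force: 0.0
```

>>> {"op": "step_arm", "data": {"deltas": [0,0,0,0,10,0,0,0,0,10,0,0,0,0,10,0,0,0,0,10,0,0,0,0,10,0,0,0,0,10,0,0,8,0,10,0,0,12,0,10,0,0,20,0,10,0,0,20,0,10]}}

```text
time: 3.85
tool_pos: [442.8, 162.8, 194.8]
tcp_rot: [-3.141, -0.0, 2.942]
contact_force: [-0.0, 0.3, -2.9]
grip_width: 17.8
finger_force: 29.9
```

>>> {"op": "step_arm", "data": {"deltas": [0,0,30,0,10,0,0,30,0,10,0,-30,10,1.5,10,0,-45,0,1.5,10,0,-50,0,1.5,10,0,-50,0,1.5,10,0,-50,0,1.5,10,-30,-45,0,1.5,10,-40,-35,0,1.5,10,0,0,0,1.2,10]}}

```text
time: 5.1
tool_pos: [370.7, -143.9, 264.3]
tcp_rot: [-3.141, -0.001, -3.141]
contact_force: [0.1, 0.1, -3.2]
grip_width: 18.2
finger_force: 30.0
```

```bash
python3 - <<'E'
from h import *
b=snap("side","s1.png",(230,80,470,380),2);a=snap("top","t1.png",(330,180,510,330),1.9)
print(get_obs()["tool_pos"],get_obs()["tcp_rot"])
c=np.zeros((600,800,3),np.uint8);c[:600,:480]=b[:,:,::-1];h,w=a.shape[:2];c[:h,480:800]=a[:,:320,::-1];cv2.imwrite("pics/c3.png",c)
E
```

```text
[ 372.89940216 -142.22584254  264.34026722] [-3.14139093e+00  6.94957569e-04 -3.13861195e+00]
```

View pics/c3.png

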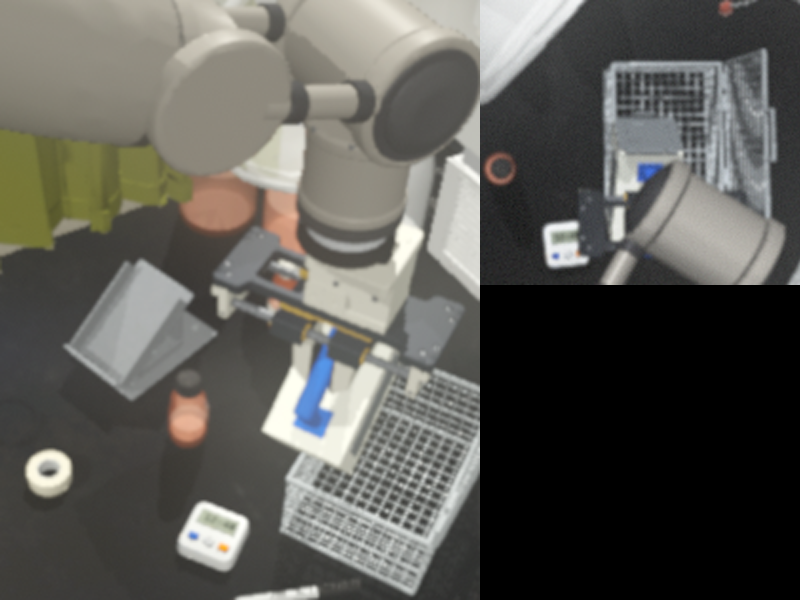

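```bash
cat > pit.py <<'E'
from fit import *
def fitp(tool,obs,yaw0):
    def f(q):
        g=np.array(tool)+[0,0,19]; o=-cad([0,0,0,q[1]],[[q[2],0,118]],q[0])[0]+g
        return np.concatenate([proj(n,cad(np.r_[o,q[1]],P,q[0]))[0]-uv for n,uv,P in obs]+[[q[2]/10]])
    r=min((least_squares(f,[p,yaw0,0],loss="soft_l1") for p in (-50,0,35)),key=lambda r:r.cost)
    print("pitch,yaw,gripx",r.x[0],np.degrees(r.x[1]),r.x[2]);print(r.fun[:-1].reshape(-1,2).round(1))
E
python3 - <<'E'
from pit import *
fitp([372,-143.5,264.3],[("side",(362.5,295),(-70,38,76)),("side",(406,313.5),(-70,-38,76)),("side",(384,287),(-49,0,118)),("top",(403.7,261.6),(70,38,76)),("top",(436.3,260),(70,-38,76))],0.01)
E
```

```text
pitch,yaw,gripx 37.49808146317905 2.252204432010849 0.29200487442719075
[[-0.7 -2.4]
 [-5.3 -4.3]
 [-2.9  1.2]
 [-2.1 -0.2]
 [-1.1  0.2]]
```

>>> {"op": "step_arm", "data": {"deltas": [-20,-16,-10,0,10,-20,-16,-20,0,10,0,0,-20,0,10,0,0,-11,0,10,0,0,-3,0,10,10,0,3,0,10,11,0,2,0,10,10.5,0,1,0,10,11,0,0.5,0,10,10.5,0,-1,0,10]}}

```text
time: 6.45
tool_pos: [386.9, -173.7, 204.9]
tcp_rot: [3.141, -0.0, -3.137]
contact_force: [-1.9, 0.9, 0.4]
grip_width: 18.1
finger_force: 30.0
```

>>> {"op": "step_arm", "data": {"deltas": [9,0,-1.5,0,10,10,0,-2.5,0,10,10.5,0,-3.5,0,10,9.5,0,-4.5,0,10,9.5,0,-5,0,10,9,0,-6,0,10,8.5,0,-7,0,10,7.5,0,-7.5,0,10,7.5,0,-8,0,10,6,0,-8.5,0,10]}}

```text
time: 7.7
tool_pos: [474.2, -174.0, 150.9]
tcp_rot: [-3.141, 0.002, -3.137]
contact_force: [3.8, 1.5, 4.2]
grip_width: 17.7
finger_force: 30.0
```

```bash
python3 - <<'E'
from h import *
b=snap("side","s2.png",(290,130,530,380),2.4)
print(get_obs()["tool_pos"],get_obs()["contact_force"])
E
```

```text
[ 474.70006904 -173.93676738  150.0459031 ] [7.57554358 2.50250779 5.33379476]
```

View pics/s2.png

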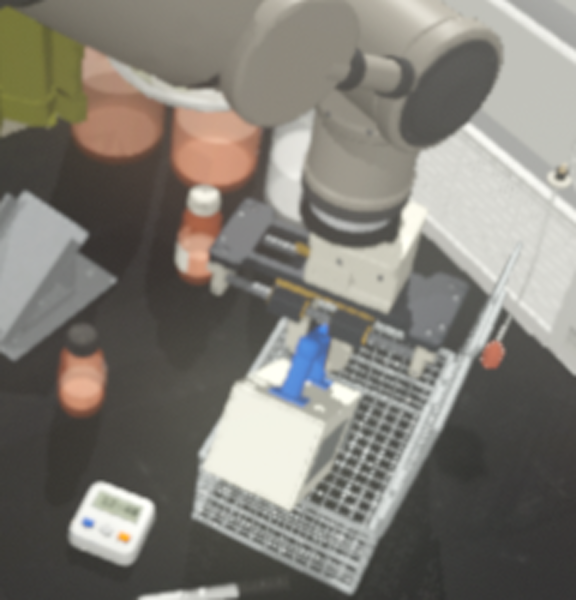

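>>> {"op": "step_arm", "data": {"deltas": [2.5,0,-4.5,0,10,2.5,0,-4.5,0,10,2.5,0,-5,0,10,2,0,-4.5,0,10,0,0,0,0,10,0,0,30,0,10,0,0,40,0,10,0,0,0,0,10,0,0,0,0,10,0,0,0,0,10]}}

```text
time: 9.0
tool_pos: [481.7, -173.5, 200.9]
tcp_rot: [3.14, -0.003, -3.137]
contact_force: [-0.3, -0.2, -2.8]
grip_width: 17.8
finger_force: 30.0
```

```bash
python3 - <<'E'
from h import *
b=snap("side","s3.png",(320,150,520,370),2.5);a=snap("top","t3.png",(380,195,500,310),2.5)
print(get_obs()["tool_pos"],get_obs()["contact_force"])
c=np.zeros((550,800,3),np.uint8);c[:550,:500]=b[:,:,::-1];h,w=a.shape[:2];c[:h,500:800]=a[:,:300,::-1];cv2.imwrite("pics/c4.png",c)
E
```

```text
[ 482.02380271 -173.68292871  201.41775231] [ 0.63402216 -0.20440653 -2.28694821]
```

View pics/c4.png

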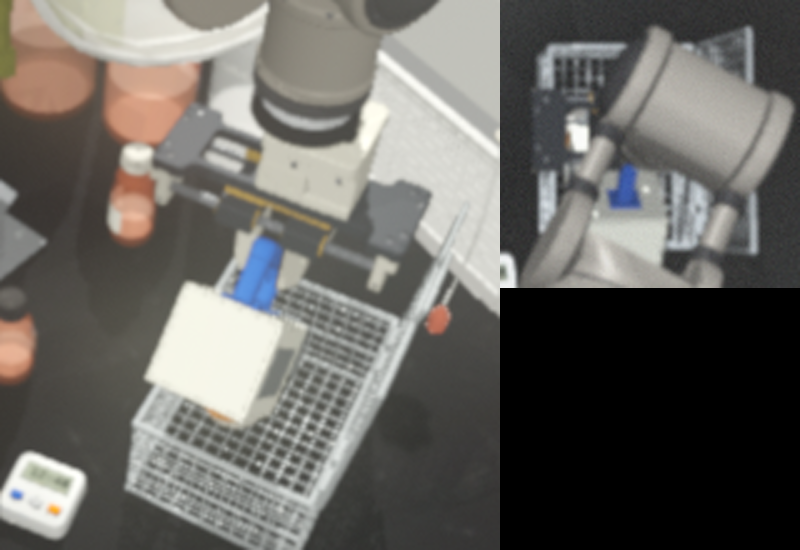

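>>> {"op": "step_arm", "data": {"deltas": [0,0,15,0,10,0,0,-15,0,10,0,0,15,0,10,0,0,-15,0,10,0,0,15,0,10,0,0,0,0,10,20,0,20,0,10,20,0,20,0,10,0,0,0,0,10,0,0,0,0,10]}}

```text
time: 10.35
tool_pos: [521.8, -173.6, 256.8]
tcp_rot: [3.141, -0.002, -3.137]
contact_force: [-0.5, 0.8, -2.6]
grip_width: 17.7
finger_force: 30.0
```

```bash
python3 - <<'E'
from h import *
F=[]
for i in range(6): im=capture("side");F.append(get_obs()["contact_force"][2])
print(np.mean(F),np.std(F),get_obs()["tool_pos"],get_obs()["time"])
cv2.imwrite("pics/s4.png",im[:,:,::-1])
hsv=cv2.cvtColor(im,cv2.COLOR_RGB2HSV)
B=np.zeros(im.shape[:2],np.uint8);pts=proj("side",[[373,-127,20],[575,-127,20],[575,-269,20],[373,-269,20]]);pts2=proj("side",[[373,-127,100],[575,-127,100],[575,-269,100],[373,-269,100]])
cv2.fillConvexPoly(B,cv2.convexHull(np.r_[pts,pts2].astype(np.int32)),1)
for n,lo,hi in(("orange",(5,110,100),(25,255,255)),("blue",(100,110,60),(130,255,255)),("white",(0,0,205),(180,40,255))):
    m=cv2.inRange(hsv,lo,hi)*B;k,l,s,c=cv2.connectedComponentsWithStats(m)
    print(n,[(s[i,4],c[i].round().tolist()) for i in range(1,k) if s[i,4]>12])
E
```

```text
-2.3746703746923994 0.44247117324154794 [ 522.22767345 -173.90604244  257.4156229 ] 10.65
orange [(np.int32(110), [412.0, 313.0])]
blue [(np.int32(513), [412.0, 297.0])]
white [(np.int32(555), [423.0, 268.0]), (np.int32(14), [471.0, 294.0]), (np.int32(72), [460.0, 317.0]), (np.int32(35), [382.0, 322.0]), (np.int32(42), [448.0, 343.0])]
```

```bash
python3 - <<'E'
import cv2
t=cv2.imread("pics/s4.png");cv2.imwrite("pics/c5.png",cv2.resize(t[170:370,350:510],None,fx=3,fy=3,interpolation=cv2.INTER_CUBIC))
E
```

```text
(no output)
```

View pics/c5.png

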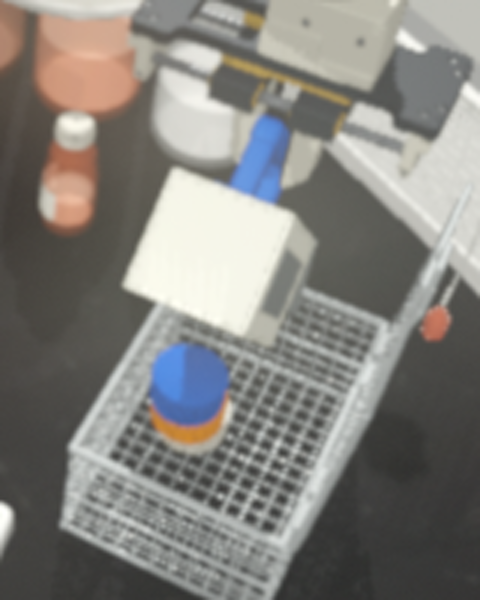

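```bash
python3 - <<'E'
from h import *
w=np.radians(-11.7);c,s=np.cos(w),np.sin(w)
def W(a,b,z): return [510.8+c*a-s*b,147.2+s*a+c*b,z]
for a in(45,50,55,60,65,75):
    print(a,proj("side",[W(a,42,55+a*.7),W(a,-42,55+a*.7)]).round(1).tolist())
print(proj("side",[W(75,55,0),W(75,-55,0),W(-75,-55,0),W(-75,55,0)]).round(1).tolist())
im=cv2.imread("pics/s4.png");cv2.imwrite("pics/c6.png",cv2.resize(im[195:295,245:345],None,fx=6,fy=6,interpolation=cv2.INTER_CUBIC))
E
```

```text
45 [[298.4, 213.1], [323.6, 229.5]]
50 [[299.8, 211.0], [325.0, 227.4]]
55 [[301.2, 208.9], [326.5, 225.3]]
60 [[302.6, 206.9], [327.9, 223.1]]
65 [[304.0, 204.8], [329.3, 221.0]]
75 [[306.7, 200.7], [332.2, 216.7]]
[[304.0, 229.1], [335.4, 250.1], [293.1, 284.4], [261.6, 260.6]]
```

View pics/c6.png

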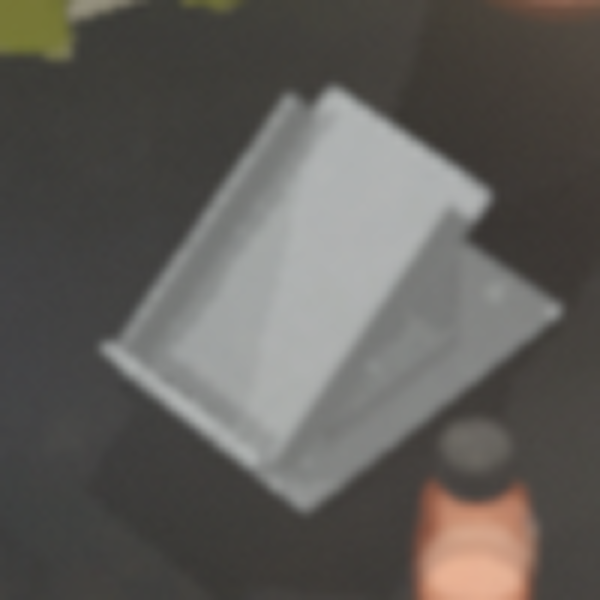

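```bash
python3 - <<'E'
from h import *
print(get_obs()["joint_positions"].round(3),get_obs()["tool_pos"],get_obs()["tcp_rot"])
print("stack top",atz("side",(413,293),102),"white base",atz("side",(413,318),15))
print(atz("side",(503,237),0))
E
```

```text
[-0.461  0.368  1.399  0.     1.375 -2.036] [ 522.22767345 -173.90604244  257.4156229 ] [ 3.14116331e+00 -6.51803930e-04 -3.13731938e+00]
stack top [ 469.60100086 -165.20169519  102.        ] white base [ 473.94477689 -175.7410881    15.        ]
[ 837.69783279 -271.03463343    0.        ]
```

>>> {"op": "step_arm", "data": {"deltas": [0,0,0,-10,10,0,0,0,-10,10,0,0,0,-10,10,0,0,0,-10,10,0,0,0,-10,10,0,0,0,-10,10,4,-4,0,-10,10,4,-5,0,-10,10,0,0,-20,-10,10,0,0,-20,0,10]}}

```text
time: 11.9
tool_pos: [530.5, -183.1, 217.2]
tcp_rot: [3.141, 0.0, 1.573]
contact_force: [-0.0, 1.6, -2.4]
grip_width: 17.7
finger_force: 30.0
```

>>> {"op": "step_arm", "data": {"deltas": [0,0,-9,0,10,0,0,-8,0,10,0,0,-3,0,10,0,10,5,0,10,0,11,3.5,0,10,0,11,3,0,10,0,11,2,0,10,0,11,1,0,10,0,11,0,0,10,0,11,-1,0,10]}}

```text
time: 13.15
tool_pos: [530.8, -106.1, 211.5]
tcp_rot: [3.141, -0.0, 1.575]
contact_force: [-0.8, -1.3, 2.0]
grip_width: 17.8
finger_force: 30.0
```

>>> {"op": "step_arm", "data": {"deltas": [0,10,-2.5,0,10,0,11,-4,0,10,0,10.5,-4,0,10,0,10,-5,0,10,0,10,-5.5,0,10,0,9,-6.5,0,10,0,8.5,-7,0,10,0,8,-8,0,10,0,4.5,-5,0,10,0,0,0,0,10]}}

```text
time: 14.4
tool_pos: [530.4, -22.4, 163.9]
tcp_rot: [-3.141, -0.004, 1.576]
contact_force: [-1.0, 7.6, 6.1]
grip_width: 18.3
finger_force: 30.0
```

```bash
python3 - <<'E'
from h import *
b=snap("side","s7.png",(290,110,530,360),2.4)
print(get_obs()["tool_pos"],get_obs()["contact_force"])
E
```

```text
[530.35279217 -22.44927409 163.97350232] [-2.30862039  7.31621757  7.3357294 ]
```

View pics/s7.png

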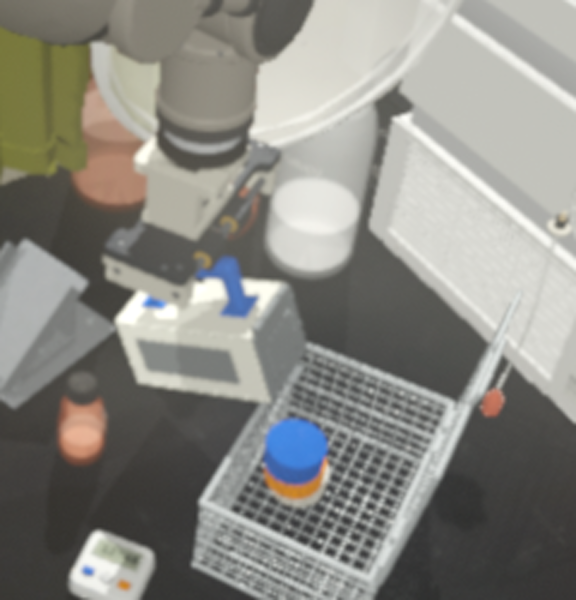

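```bash
python3 - <<'E'
from pit import *
X=lambda u,v:(290+u/2.4,110+v/2.4)
fitp([530.4,-22.4,163.9],[("side",X(118,320),(-70,-38,76)),("side",X(133,385),(-70,-38,0)),("side",X(265,401),(70,-38,0)),("side",X(250,318),(70,-38,76)),("side",X(297,285),(70,38,76))],np.radians(-90))
print(get_obs()["joint_positions"].round(2))
E
```

```text
pitch,yaw,gripx 19.1217588332402 -87.33299629722715 1.1381597115545736
[[-2.4  2.2]
 [ 0.3  0.3]
 [ 1.3  2.3]
 [ 0.3 10.2]
 [-5.6  1. ]]
[-0.19  0.41  1.6   0.    1.13 -0.2 ]
```

>>> {"op": "step_arm", "data": {"deltas": [0,0,46,0,10,0,0,50,0,10,-9,23,0,9.8,10,-9,23,0,9.8,10,-9,23,0,9.8,10,-9,23,0,9.8,10,-9,23,0,9.8,10,-9,23,0,9.8,10,-9,23,0,9.8,10,-7,21,0,9.7,10]}}

```text
time: 15.7
tool_pos: [459.3, 158.2, 258.8]
tcp_rot: [3.141, -0.003, 2.948]
contact_force: [-0.9, -1.1, -3.1]
grip_width: 17.8
finger_force: 30.0
```

```bash
python3 - <<'E'
from h import *
p=[]
for i in range(4): im=capture("top");o=get_obs();p.append(np.r_[o["tool_pos"],o["tcp_rot"][2]])
print(np.mean(p,0).round(3))
cv2.imwrite("pics/t8.png",im[:,:,::-1])
E
```

```text
[459.338 158.436 258.938   2.946]
```

>>> {"op": "step_arm", "data": {"deltas": [1.3,0.9,-30,-0.2,10,0,0,-30,0,10,0,0,-20,0,10,0,0,-12,0,10,0,0,-5,0,10,0,0,-5,0,10,0,0,-4,0,10,0,0,-4,0,10,0,0,-2.5,0,10,0,0,0,0,10]}}

```text
time: 17.15
tool_pos: [459.6, 158.4, 147.9]
tcp_rot: [3.141, -0.004, 2.939]
contact_force: [-12.0, 3.7, 8.8]
grip_width: 17.6
finger_force: 30.0
```

>>> {"op": "step_arm", "data": {"deltas": [-3,0.8,-2.5,0,10,-3,0.8,-2.5,0,10,-3,0.8,-2.5,0,10,-3,0.7,-2.3,0,10,-2.5,0.7,-2.2,0,10,-2.1,0.6,-2.2,0,10,0,0,0,0,10,0,0,0,0,10,0,0,0,0,10,0,0,0,0,10]}}

```text
time: 18.4
tool_pos: [445.2, 161.9, 132.8]
tcp_rot: [3.141, -0.0, 2.938]
contact_force: [3.1, 0.0, -1.6]
grip_width: 18.0
finger_force: 30.0
```

```bash
python3 - <<'E'
from h import *
p=[]
for i in range(4): im=capture("side");o=get_obs();p.append(np.r_[o["tool_pos"],o["tcp_rot"][2],o["contact_force"]])
print(np.mean(p,0).round(3))
cv2.imwrite("pics/s9.png",im[:,:,::-1])
E
```

```text
[445.249 161.908 132.875   2.938   3.42    0.487  -1.447]
```

>>> {"op": "step_arm", "data": {"deltas": [0,0,0,0,45,0,0,0,0,45,0,0,0,0,45,0,0,0,0,60,0,0,0,0,70,0,0,0,0,80,0,0,15,0,80,0,0,30,0,80,0,0,40,0,80,0,0,30,0,80]}}

```text
time: 19.85
tool_pos: [445.5, 161.9, 249.7]
tcp_rot: [3.141, 0.001, 2.938]
contact_force: [0.3, 1.9, -0.0]
grip_width: 80.1
finger_force: 0.0
```

```bash
python3 - <<'E'
from h import *
o=get_obs();print(o["tool_pos"],o["grip_width"])
a=cv2.imread("pics/s0.png")[185:290,235:350];im=capture("side")[:,:,::-1];cv2.imwrite("pics/s10.png",im);b=im[185:290,235:350]
t=capture("top")[:,:,::-1];cv2.imwrite("pics/t10.png",t)
def cc(i,lo,hi):
    h=cv2.cvtColor(np.ascontiguousarray(i),cv2.COLOR_BGR2HSV);m=cv2.inRange(h,lo,hi);y,x=np.nonzero(m);return len(x),x.mean().round(2),y.mean().round(2)
for n,i in(("a",a),("b",b)):print(n,cc(i,(100,110,60),(130,255,255)),cc(i,(0,0,190),(180,45,255)))
d=cv2.absdiff(np.ascontiguousarray(a),np.ascontiguousarray(b))
k=np.hstack([a,b,d]);cv2.imwrite("pics/c7.png",cv2.resize(k,None,fx=2.3,fy=2.3,interpolation=cv2.INTER_CUBIC))
E
```

```text
[445.53574407 161.9129822  249.6710062 ] 80.13772936391443
a (570, np.float64(40.92), np.float64(42.24)) (1286, np.float64(51.95), np.float64(48.91))
b (568, np.float64(41.43), np.float64(42.6)) (1357, np.float64(52.42), np.float64(47.68))
```

```bash
python3 - <<'E'
from h import *
im=cv2.cvtColor(cv2.imread("pics/s0.png"),cv2.COLOR_BGR2HSV)
for u in range(60,330,20):
    col=cv2.inRange(im[:,u:u+1],(25,90,40),(40,255,255))[:,0];v=np.nonzero(col)[0]
    v=v[v<300]
    if len(v):print(u,v.max(),atz("side",(u,v.max()),0).round()[:2])
tt=cv2.cvtColor(cv2.imread("pics/t0.png"),cv2.COLOR_BGR2HSV)
print("top")
for r in range(180,380,10):
    v=np.nonzero(cv2.inRange(tt[r:r+1,:300],(22,60,25),(40,255,255))[0])[0]
    if len(v):print(r,v.max(),atz("top",(v.max(),r),0).round()[:2])
im=cv2.imread("pics/s0.png")
print("c foot",atz("side",(158,254),3), "stray top",atz("side",(208,240),30))
E
```

```text
60 262 [180. 647.]
80 265 [201. 595.]
100 258 [243. 570.]
120 246 [299. 557.]
140 233 [360. 547.]
160 230 [396. 509.]
180 231 [421. 461.]
200 221 [477. 441.]
220 213 [529. 414.]
240 201 [596. 398.]
260 188 [670. 383.]
280 195 [675. 316.]
300 180 [759. 304.]
320 180 [789. 254.]
top
180 246 [679. 290.]
190 246 [651. 290.]
200 227 [623. 342.]
210 227 [596. 342.]
220 233 [568. 324.]
230 211 [540. 385.]
240 207 [512. 396.]
250 203 [484. 407.]
260 208 [457. 392.]
270 187 [429. 450.]
280 191 [401. 439.]
290 183 [373. 461.]
300 172 [345. 491.]
310 170 [318. 497.]
320 169 [290. 499.]
330 154 [262. 541.]
340 155 [234. 538.]
350 153 [207. 543.]
360 155 [179. 537.]
370 82 [145. 748.]
c foot [328.79474603 450.3632021    3.        ] stray top [414.22541076 353.29448675  30.        ]
```

>>> {"op": "step_arm", "data": {"deltas": [-4,21,0,-9.6,91.8,-4,21,0,-9.6,91.8,-4,21,0,-9.6,91.8,-4,21,0,-9.6,91.8,-4,21,0,-9.6,91.8,-4,21,0,-9.6,91.8,-4,21,0,-9.6,91.8,-4,21,-20,-9.6,91.8,-3,20,-30,-9.5,91.8,0,0,-40,0,91.8]}}

```text
time: 21.2
tool_pos: [410.0, 351.1, 156.6]
tcp_rot: [3.141, -0.001, 1.432]
contact_force: [0.2, 0.3, 0.1]
grip_width: 91.6
finger_force: 0.0
```

```bash
python3 - <<'E'
from h import *
p=[]
for i in range(3): im=capture("side");o=get_obs();p.append(np.r_[o["tool_pos"],o["tcp_rot"][2]])
print(np.mean(p,0).round(3))
t=capture("top");
for n,i in(("side",im),("top",t)):
    m=cv2.inRange(cv2.cvtColor(i,cv2.COLOR_RGB2HSV),(100,110,60),(130,255,255))
    k,l,s,c=cv2.connectedComponentsWithStats(m);print(n,[(s[j].tolist(),c[j].round(1).tolist()) for j in range(1,k) if 60<s[j,4]<1500])
E
```

```text
[407.836 348.654 153.306   1.433]
side [([259, 207, 41, 46, 568], [276.4, 227.6]), ([197, 235, 23, 24, 431], [207.8, 246.2]), ([400, 284, 27, 27, 552], [412.6, 297.0]), ([617, 348, 23, 19, 150], [629.0, 357.7]), ([0, 361, 11, 31, 206], [3.3, 378.5])]
top [([281, 237, 18, 46, 337], [288.9, 259.4]), ([406, 247, 22, 20, 334], [416.8, 256.6]), ([219, 267, 13, 21, 206], [224.7, 277.1]), ([239, 317, 21, 52, 269], [250.3, 347.1]), ([181, 368, 15, 23, 171], [188.0, 380.6]), ([160, 452, 15, 9, 75], [166.7, 456.2])]
```

>>> {"op": "step_arm", "data": {"deltas": [2.5,2,-40,0,91.8,0,0,-40,0,91.8,0,0,-35,0,91.8,0,0,-20,0,91.8,0,0,-11,0,91.8,0,0,0,0,40,0,0,0,0,40,0,0,0,0,40,0,0,0,0,40,0,0,0,0,40]}}

```text
time: 22.65
tool_pos: [413.0, 352.0, 12.5]
tcp_rot: [3.141, -0.0, 1.432]
contact_force: [-1.2, 0.2, 2.8]
grip_width: 52.9
finger_force: 30.0
```

>>> {"op": "step_arm", "data": {"deltas": [0,0,30,0,40,0,0,60,0,40,0,0,60,0,40,0,0,60,0,40,0,-40,30,1.5,40,2,-52,0,1.5,40,2,-52,0,1.5,40,2,-52,0,1.5,40,2,-52,0,1.5,40,2,-52,0,1.2,40]}}

```text
time: 23.9
tool_pos: [422.6, 50.3, 252.2]
tcp_rot: [3.141, 0.0, 1.585]
contact_force: [0.6, -0.8, -0.3]
grip_width: 53.0
finger_force: 30.0
```

>>> {"op": "step_arm", "data": {"deltas": [2,-52,0,0,40,2,-52,0,0,40,2,-52,0,0,40,2,-52,0,0,40,0,-42,0,0,40,0,-25,0,0,40,0,0,0,0,40,0,0,-30,0,40,0,0,-30,0,40,0,0,0,0,40]}}

```text
time: 25.15
tool_pos: [429.7, -221.2, 190.5]
tcp_rot: [-3.138, -0.003, 1.585]
contact_force: [-0.2, 0.1, 0.0]
grip_width: 53.0
finger_force: 30.0
```

>>> {"op": "step_arm", "data": {"deltas": [0,-6,-50,0,40,0,0,-50,0,40,0,0,-30,0,40,0,0,-16,0,40,0,0,0,0,40,0,0,0,0,66,0,0,0,0,66,0,0,0,0,66,0,0,40,0,66,0,0,60,0,66]}}

```text
time: 26.4
tool_pos: [429.9, -228.5, 146.2]
tcp_rot: [-3.139, -0.002, 1.584]
contact_force: [1.6, -1.7, 0.3]
grip_width: 66.1
finger_force: 0.0
```

```bash
python3 - <<'E'
from h import *
o=get_obs();print(o["tool_pos"])
im=capture("side")
for n,i in(("side",im),):
  for lo,hi in(((100,110,60),(130,255,255)),((5,110,100),(22,255,255))):
    m=cv2.inRange(cv2.cvtColor(i,cv2.COLOR_RGB2HSV),lo,hi)
    k,l,s,c=cv2.connectedComponentsWithStats(m);print(n,[(s[j].tolist(),c[j].round(1).tolist()) for j in range(1,k) if 60<s[j,4]<1500])
for P in([468,-168,102],[430,-228,42]):print(proj("side",P))
cv2.imwrite("pics/s11.png",im[:,:,::-1]);cv2.imwrite("pics/c8.png",cv2.resize(im[190:370,340:520,::-1],None,fx=3.3,fy=3.3,interpolation=cv2.INTER_CUBIC))
E
```

```text
[ 429.90562821 -228.49055105  146.21955629]
side [([259, 207, 41, 46, 566], [276.4, 227.5]), ([87, 271, 52, 60, 1305], [111.5, 302.9]), ([400, 284, 19, 25, 224], [407.0, 294.0]), ([418, 326, 26, 22, 360], [431.8, 335.6]), ([617, 348, 23, 19, 150], [629.0, 357.7]), ([0, 361, 11, 31, 215], [3.5, 378.5])]
side [([362, 187, 10, 20, 90], [365.2, 196.8]), ([380, 190, 16, 20, 75], [389.1, 202.1]), ([365, 218, 18, 15, 153], [374.1, 224.0]), ([366, 235, 16, 13, 80], [375.1, 243.0]), ([315, 292, 18, 11, 105], [323.5, 298.0]), ([400, 306, 18, 12, 75], [407.6, 313.1])]
[[413.92649449 294.08137178]]
[[429.20996552 336.28505464]]
```

View pics/c8.png

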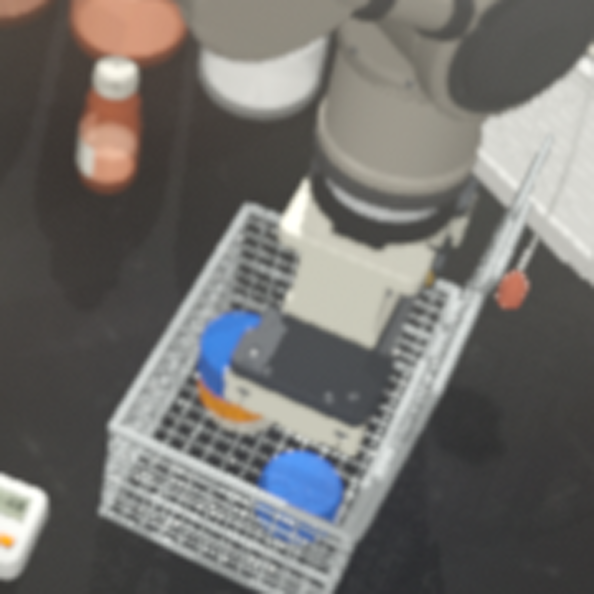

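```bash
python3 - <<'E'
from h import *
print(atz("top",(417,256.9),102),atz("top",(416.8,256.6),95),atz("side",(413.5,293.5),102))
E
```

```text
[ 466.52111893 -167.18986573  102.        ] [ 467.47894171 -167.77714069   95.        ] [ 468.93665147 -166.62428789  102.        ]
```

>>> {"op": "step_arm", "data": {"deltas": [8,15,4,0,91.8,10,15,0,0,91.8,10,15,0,0,91.8,10,15,0,0,91.8,0,0,0,0,91.8,0,0,0,0,91.8,0,0,0,0,91.8,0,0,0,0,91.8,0,0,0,0,91.8,0,0,0,0,91.8]}}

```text
time: 27.7
tool_pos: [468.8, -169.3, 150.1]
tcp_rot: [3.141, 0.0, 1.584]
contact_force: [0.3, 0.3, 1.1]
grip_width: 91.4
finger_force: 0.0
```

>>> {"op": "step_arm", "data": {"deltas": [-1,2,-30,0,91.8,0,0,-25,0,91.8,0,0,-14,0,91.8,0,0,0,0,91.8,0,0,0,0,40,0,0,0,0,40,0,0,0,0,40,0,0,0,0,40,0,0,0,0,40,0,0,0,0,40]}}

```text
time: 28.95
tool_pos: [467.9, -167.2, 81.2]
tcp_rot: [3.141, 0.0, 1.584]
contact_force: [0.4, 0.2, 1.6]
grip_width: 53.0
finger_force: 30.0
```

>>> {"op": "step_arm", "data": {"deltas": [0,0,20,0,40,0,0,20,0,40,15,-20,0,0,40,16,-20,0,0,40,16,-21,0,0,40,0,0,-30,0,40,0,0,-37,0,40,0,0,0,0,40,0,0,0,0,66,0,0,0,0,66]}}

```text
time: 30.2
tool_pos: [515.8, -228.6, 55.7]
tcp_rot: [3.139, 0.002, 1.584]
contact_force: [-0.1, 0.8, -0.1]
grip_width: 64.9
finger_force: 0.0
```

>>> {"op": "step_arm", "data": {"deltas": [0,0,30,0,70,0,0,56,0,60,0,0,60,0,30,0,0,60,0,0,0,0,60,0,0,-14,-33,0,0,0,-14,-34,0,0,0,-14,-34,0,0,0,0,0,-20,0,0,0,0,0,0,0]}}

```text
time: 31.45
tool_pos: [472.1, -328.9, 299.9]
tcp_rot: [-3.141, -0.001, 1.583]
contact_force: [0.0, -0.4, -0.2]
grip_width: 0.2
finger_force: 0.0
```

>>> {"op": "step_arm", "data": {"deltas": [0,0,-35,0,0,0,0,-35,0,0,0,14,0,0,0,0,14,0,0,0,0,11,0,0,0,0,11,0,0,0,0,11,0,0,0,0,11,-3,0,0,0,10.5,-3,0,0,0,10.5,-3,0,0]}}

```text
time: 32.7
tool_pos: [472.7, -235.4, 220.6]
tcp_rot: [-3.141, -0.0, 1.584]
contact_force: [0.1, -0.8, 0.2]
grip_width: 0.3
finger_force: 0.5
```

>>> {"op": "step_arm", "data": {"deltas": [0,13.5,-8,0,0,0,13.5,-8,0,0,0,11.5,-12,0,0,0,11.5,-12,0,0,0,8,-14,0,0,0,8,-14,0,0,0,3,-10.5,0,0,0,3,-10.5,0,0,0,1.5,-10,0,0,0,1.5,-9,0,0]}}

```text
time: 33.95
tool_pos: [472.9, -161.3, 112.4]
tcp_rot: [3.141, 0.0, 1.584]
contact_force: [-0.8, -0.4, 0.1]
grip_width: 0.4
finger_force: 0.3
```

>>> {"op": "step_arm", "data": {"deltas": [0,0,-2,0,0,0,0,-2,0,0,0,0,-2,0,0,0,0,0,0,0,0,0,0,0,0,0,0,0,0,0,0,0,0,0,0,0,0,0,0,0,0,0,0,0,0,0,0,0,0,0]}}

```text
time: 35.2
tool_pos: [472.8, -161.1, 109.8]
tcp_rot: [3.14, 0.001, 1.584]
contact_force: [-8.2, 4.7, 24.4]
grip_width: 0.7
finger_force: 12.2
```

```bash
python3 - <<'E'
from h import *
F=[]
for i in range(4): im=capture("side");F.append(get_obs()["contact_force"])
print(np.mean(F,0),get_obs()["tool_pos"])
cv2.imwrite("pics/s12.png",im[:,:,::-1]);t=capture("top");cv2.imwrite("pics/t12.png",t[:,:,::-1])
a=cv2.cvtColor(cv2.imread("pics/s0.png"),cv2.COLOR_BGR2GRAY);b=cv2.cvtColor(im,cv2.COLOR_RGB2GRAY)
# mean brightness along lid upright region and over the basket mouth, before/after
def reg(P,g):
    m=np.zeros(g.shape,np.uint8);cv2.fillConvexPoly(m,cv2.convexHull(proj("side",P).astype(np.int32)),1);return g[m>0].mean(),g[m>0].std()
up=[[380,-278,140],[570,-278,140],[570,-290,245],[380,-290,245]]
mo=[[375,-140,110],[420,-140,110],[420,-260,110],[375,-260,110]]
for n,P in(("up",up),("mouth",mo)):print(n,reg(P,a),reg(P,b))
E
```

```text
[-8.38572936  4.15166662 24.32943475] [ 472.81959866 -161.10306715  109.85526592]
up (np.float64(192.1074918566775), np.float64(18.102085899272957)) (np.float64(133.78175895765472), np.float64(51.173409532296546))
mouth (np.float64(118.65533980582525), np.float64(32.22846706887331)) (np.float64(149.19417475728156), np.float64(24.522022960585698))
```

>>> {"op": "step_arm", "data": {"deltas": [0,0,10,0,0,0,0,30,0,0,0,0,50,0,0,0,0,50,0,0,-20,20,30,0,0,-30,30,0,0,0,-30,30,0,0,0,-20,30,0,0,0,0,0,0,0,0,0,0,0,0,0]}}

```text
time: 36.7
tool_pos: [373.5, -51.6, 277.4]
tcp_rot: [3.14, 0.001, 1.584]
contact_force: [0.3, -0.8, 0.7]
grip_width: 0.6
finger_force: 0.0
```

```bash
python3 - <<'E'
from h import *
im=capture("side");t=capture("top");print(get_obs()["tool_pos"],get_obs()["time"])
cv2.imwrite("pics/s13.png",im[:,:,::-1]);cv2.imwrite("pics/t13.png",t[:,:,::-1])
for n,P in(("open lid edge",[474,-293,256]),("shut grip",[474,-110,108]),("shut",[474,-124,108])):print(n,proj("top",P).round(1),proj("side",P).round(1))
# bright profile in top picture across the shut lid edge, and upright lid place
g=cv2.cvtColor(t,cv2.COLOR_RGB2GRAY).astype(int);g0=cv2.cvtColor(cv2.imread("pics/t0.png"),cv2.COLOR_BGR2GRAY).astype(int)
print("t0 ",g0[245:262,385:492:3].mean(0).round().astype(int));print("now",g[245:262,385:492:3].mean(0).round().astype(int))
m=cv2.inRange(cv2.cvtColor(im,cv2.COLOR_RGB2HSV),(100,110,60),(130,255,255))
k,l,s,c=cv2.connectedComponentsWithStats(m);print([(s[j].tolist(),c[j].round(1).tolist()) for j in range(1,k) if 60<s[j,4]<1500])
# bottles: local differences against the first pictures
a=cv2.imread("pics/s0.png").astype(int);b=im[:,:,::-1].astype(int)
for n,(x,y) in dict(a=(373,228),b=(323,285),c=(155,241),stand=(290,240)).items():print(n,np.abs(a[y-18:y+18,x-12:x+12]-b[y-18:y+18,x-12:x+12]).mean().round(1))
E
```

```text
[373.4997089  -51.81981508 277.07170313] 36.8
open lid edge [[481.1 252.2]] [[491.4 267.3]]
shut grip [[395.1 253.8]] [[390.2 279.1]]
shut [[400.6 253.8]] [[396.2 281.8]]
t0  [ 49  49  50  66 161 184  71  95  65  72  81  80  81  92  71 110  77  90
 102  72 101 114 145 161 170 161 118 129 103  99 104 116 157 164  52  52]
now [ 64  65  69 104 103 127  91 160 150 180 173 165 161 134 101 108 107 136
 103 122 109 126 144 151 178  50  46  46  46  46  46  46  47  45  46  46]
[([259, 207, 41, 46, 570], [276.5, 227.6]), ([145, 276, 55, 46, 1089], [176.1, 293.9]), ([617, 348, 23, 19, 150], [629.0, 357.7]), ([0, 361, 11, 31, 214], [3.5, 378.5])]
a 8.3
b 1.1
c 3.2
stand 7.3
```

```bash
python3 -c "
from plant import *
print(close_job())"
```

```text
the job is handed in; nothing more can be done
None
```

I handed the job in at about 37 s: all four caps are in the basket with its lid shut, the caddy is back in its stand within about 1 mm of where it was, and the arm never went near the brown bottles. The last lid and caddy checks were by force reading and image code, since I had used all ten picture views.

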